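# Clip a tongued battery pack into its charging dock

### The arm

A 7-joint arm with a two-finger parallel gripper is mounted at the origin on the work surface. World frame = base frame: x ahead of the robot, y to its left, z up, the work surface at z = 0. Lengths are in m, angles in rad, forces in N, time in s.
With the tool pointing down it reaches from about 0.35 to 0.9 m from the base axis. Payload 19.9 kg.
Tool frame: the origin (TCP) lies on the centre line of the jaws, within the pads' length; the fingertips stand 19 mm ahead of it and the grasp point (between the pads) is the TCP (arm.finger_overhang is the distance from the TCP to the fingertips, in m); z points along the fingers, y is the direction in which the jaws open and shut (so a half turn about z gives the same grasp; the last joint's range is limited). The gripper opens to 94 mm and grips with 3 to 60 N. Pads are 16 mm wide; open, the fingers measure 119 mm over their backs; the gripper's body (75 mm by 177 mm) begins 78 mm behind the grasp point.
Start: joints at [1.173, 0.417, -0.01, 1.614, 0.005, 1.111, -0.053], TCP at [0.218, -0.586, 0.224] pointing down, gripper open.
Joint ranges: [-2.81, 2.81], [-0.39, 2.02], [-1.27, 1.25], [0.06, 2.57], [-1.19, 4.33], [0.19, 2], [-2.82, 2.82]. Speed limits (rad/s): [1.89, 1.89, 2.39, 2.39, 3.01, 3.01, 3.01].

### API

Orientations are given as a rotation vector (axis times angle).
In Python, from rig import arm gives the robot as it stands. The module is installed in compiled form; this text tells all that it offers.
- The arm moves only by the tool apply_moves, never from a script. Its argument "rows" is text: rows parted by semicolons, each of 7 numbers parted by spaces: the shift along the tool's x, y, z in mm, then the turn, a rotation vector about the tool's x, y, z in degrees, then the gripper's target within -1 to 1 (fully open at 1, half-way at 0, shut at -1). In form: dx dy dz ax ay az hand; .... A call has 1 to 20 rows; each row is the pose to reach, as a shift and turn from the pose commanded when the call began, along the tool's axes at that moment; what a row does not reach only later rows make up. A row lasts 1/10 s, in which the tool goes at most 50 mm and 8.59 degrees, less where a joint would pass 70% of its speed; a pose out of reach is approached as far as the arm can. A call with a gripper value outside its range is refused whole. The fingers move at their own pace and stop on an object; "grip_force" is the grip in N (left out, the last holds). Time passes only in rows, so rows that repeat a pose let the fingers close. It gives the time, the measured TCP pose, the force and the opening at its end, in the units of the state.
- arm.get_obs(): the state, without advancing time (a new reading comes with each control period).
- arm.capture(name): name is "scene" or "top" or "wrist"; returns a dict with "image" (420x560x3 uint8, red, green, blue), "K" (3x3 intrinsics, pixels), "R" (3x3) and "t" (3): a world point X has camera coordinates R X + t. Camera axes: x right, y down, z forward; pixel columns grow to the right and rows downward; lengths in m; the calibration is good to about 2 mm. A picture is of the moment at which its call begins. There is no depth.
- arm.job_done(): hands the job in, once; it reports no verdict.
The state is a dict: "t": time; "joints": joint angles; "qd": joint speeds; "tau": joint torques, N m; "position": TCP position; "ee_rot": TCP orientation; "wrist_force": force on the tool from outside, world axes, zero at the start; "moment": the same for the moment, N m; "opening": opening from 0.0 (shut) to 1.0 (fully open).
Only numpy, scipy, OpenCV 4.12 (cv2) and the standard library are available. Lean on these libraries where they do the work, as an engineer would, in place of code of your own. Each camera call takes 0.05 s, during which the arm holds its last target.

### The job

Fit the loose battery pack into the charging dock: hold it tilted, feed its orange tongue under the blue lip of the dock's groove and push it home, then lower the raised end past the sprung white roller until the pack lies flat and locked in the bay. Feel your way and do not force it, leave the parts tray, screwdriver and amber bottle alone, and let go at the end.

Things in the scene. Friction and masses are not known exactly. Their poses are not given: they have to be found in the camera images.
- pack: Loose battery pack, 0.2 to 0.4 kg, lying rib up. Black body 110 mm (x) by 90 (y) by 16 high, blue stripe across the top at x = +40 mm. Orange tongue at the -x end, yellow grip rib across the middle of the top. Origin: centre of the black body's underside (tongue not counted). x points away from the tongue, z up.
- pack_tip (a point): Middle of the front lower edge of the pack's orange tongue, 65 mm from the pack's origin along its -x. Axes as the pack's. The tongue is 10 mm long (pack x = -55 to -65 mm), 70 mm wide (y), 5 mm thick, its underside level with the pack's.
- pack_grip (a point): Centre of the pack's yellow grip rib, 28 mm above the underside, 12 mm above the body's top. The rib is 14 mm thick (x), 50 mm long (y) and 24 mm high; its top is 40 mm above the underside. Axes as the pack's.
- dock: Fixed charging dock: white base plate 210 mm (x) by 140 (y) by 12 high, carrying a bay 120 mm wide. Origin: centre of the plate's underside, on the work surface. x points from the groove side to the roller side, z up; groove towards the robot. The pack goes in x along x. Forcing: over 25 N of pack on dock while feeding the tongue in tilted, 60 N ever (all contacts summed), 25 N of robot on dock.
- dock_seat (a point): Nominal place of the seated pack's origin: middle of the dock, on the bay floor, 20 mm above the work surface. Axes as the dock's. The whole bay (floor, groove, walls, roller) is clamped up to 16 mm off nominal along the dock's x, either way: not reported, to be felt or seen. It stays put under gentle forces. Side walls 10 mm high, 96 mm apart inside; end wall as low.
- dock_groove (a point): Nominal middle of the lip's front lower edge, x = -55 mm from dock_seat, 8.5 mm above the bay floor (true place up to 16 mm off along x, as the bay). Blue lip 4 mm thick, 120 mm wide, from here towards -x over the groove; groove's back 11 mm deeper. The tongue enters only tilted, roller end up 0.25 to 0.42 rad; tilted, it goes in 5 to 7 mm, the rest as it is lowered.
- dock_roller (a point): Nominal centre of the white roller at rest (off along x as the bay): x = +57.5 mm, 21 mm above the bay floor; 12 mm diameter, 56 mm long along y. Yields only along +x, up to 9 mm (4 N to start, 0.8 N per mm), snaps back over the flat pack's upper edge. With the tongue in, the pack leans on it at 0.24 rad; pushed home there, 8 to 12 N down near the stripe takes it past, else it jams on the crown.
- tray: Black parts tray with one divider, 70 by 100 by 30 mm, bystander. Origin: centre of its underside.
- screwdriver: Screwdriver with yellow handle, 170 mm long, lying; bystander. Origin: near its middle, underneath.
- flux: Amber bottle, 48 mm diameter, 100 mm high, standing; bystander. Origin: centre of its underside.
Not all that is in view belongs to the job. What is shaped like the pack but pink or red is not meant.

How it is judged:
By the outcome, as a careful person would: the job done as asked, in the order asked, and still so for the second after the job is handed in, with the robot touching nothing.
It also fails if it takes over 54 s, if anything falls off the work surface, if the arm or the gripper's body presses on something with over 40 N, if the wrist force passes 120 N, or if a joint passes its speed limit or range.

## Working session

There is one attempt and no reset: what is moved stays moved. The work goes in short steps, Python scripts to look and compute and a tool call to move; the robot and the scene stay as the last step left them, time stands still between calls to the robot, and variables do not carry over. Pictures are saved under pics/ and viewed, and the job is handed in when it is done.

Besides the shell and the picture viewer there is one more tool, called after "Call:" as a command line: name --argument value ..., lists and objects as JSON in quotes. apply_moves: Moves the arm, as the interface text tells. Its arguments: {"type":"object","properties":{"rows":{"type":"string"},"grip_force":{"type":"number"}},"required":["rows"]}

```bash
mkdir -p pics; python3 - <<'E'
from rig import arm
import cv2
o=arm.get_obs();print(o)
for n in("scene","top","wrist"):
    c=arm.capture(n);cv2.imwrite(f"pics/{n}0.png",c["image"][:,:,::-1])
    print(n,c["K"].round(1).tolist(),c["R"].round(4).tolist(),c["t"].round(4).tolist())
E
```

```text
{'t': 0.0, 'joints': array([ 1.17253048,  0.41796284, -0.01031079,  1.61415605,  0.00467745,
        1.11069159, -0.05299679]), 'qd': array([-0.00062069, -0.00145364,  0.00064589, -0.00266742,  0.00086377,
        0.0006679 ,  0.00063053]), 'tau': array([ 2.55683648e-03, -8.51243734e+01,  6.40605111e-01, -4.25997949e+01,
       -4.87106759e-02,  1.84952508e-02,  7.40177285e-06]), 'position': array([ 0.21815832, -0.58532145,  0.2238398 ]), 'ee_rot': array([-3.09059647e+00, -5.57246211e-01,  4.35136960e-04]), 'wrist_force': array([ 0.32525968, -0.13248777, -0.42983455]), 'moment': array([0.00345054, 0.04797309, 0.01027017]), 'opening': 0.9974437581181794}
scene [[533.4, 0.0, 292.0], [0.0, 533.4, 222.8], [0.0, 0.0, 1.0]] [[0.2244, 0.9745, -0.0035], [0.5545, -0.1306, -0.8219], [-0.8014, 0.1825, -0.5696]] [-0.1165, -0.2883, 2.0079]
top [[401.5, 0.0, 278.3], [0.0, 401.5, 210.2], [0.0, 0.0, 1.0]] [[0.0535, -0.9986, -0.0009], [-0.9745, -0.052, -0.2183], [0.2179, 0.0126, -0.9759]] [-0.0207, 0.6071, 1.1317]
wrist [[306.2, 0.0, 277.3], [0.0, 306.2, 210.2], [0.0, 0.0, 1.0]] [[0.3488, -0.9372, -0.0018], [-0.9016, -0.3361, 0.2724], [-0.2559, -0.0934, -0.9622]] [-0.6257, -0.0282, 0.3926]
```

View pics/scene0.png

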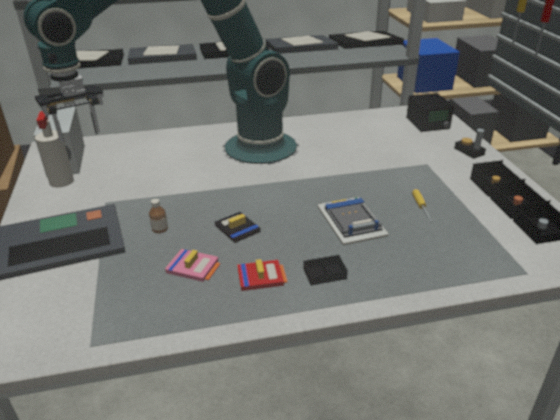

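View pics/top0.png

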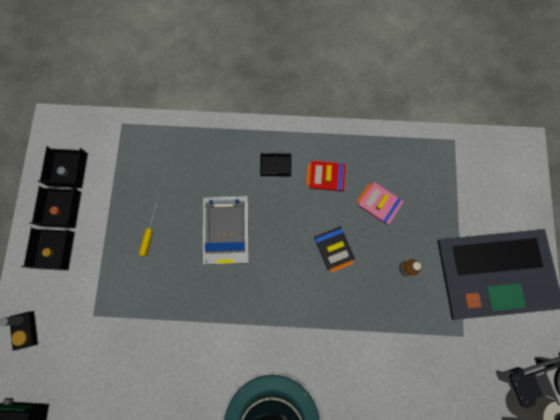

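View pics/wrist0.png

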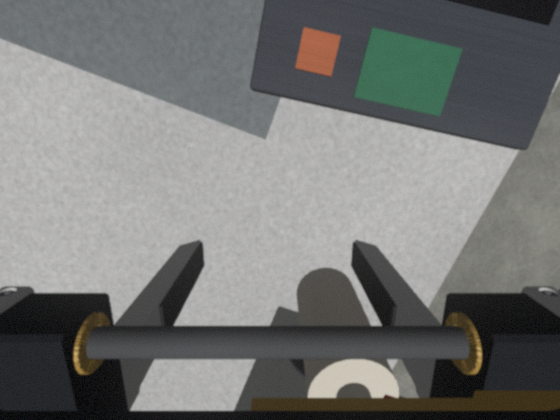

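The pack candidates in the top picture are black at (334,249), red at (326,176) and pink at (380,203). Only the black one, with an orange tongue and blue stripe, fits the description. The dock is at (225,230). I'll confirm in an enlarged crop.

```bash
python3 - <<'E'
import cv2,numpy as np
a=cv2.imread("pics/top0.png")
c=cv2.resize(a[220:280,305:365],None,fx=10,fy=10,interpolation=cv2.INTER_CUBIC)
cv2.imwrite("pics/c_pack.png",c)
c=cv2.resize(a[188:272,190:260],None,fx=7,fy=7,interpolation=cv2.INTER_CUBIC)
cv2.imwrite("pics/c_dock.png",c)
E
```

```text
(no output)
```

View pics/c_pack.png

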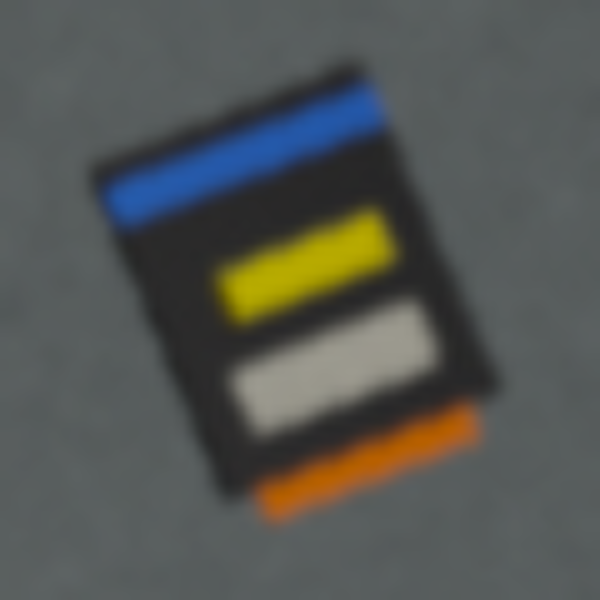

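View pics/c_dock.png

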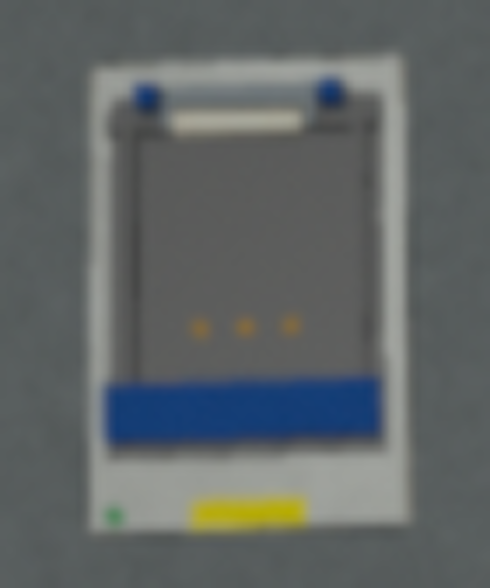

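The crop confirms it: black body, blue stripe across the far end, yellow rib, and orange tongue at the robot side. The dock crop shows the lip's front edge at about row 381, the roller at about row 120 and the plate corners.

```bash
cat > h.py <<'E'
import numpy as np,cv2
from scipy.spatial.transform import Rotation as Rn
def ray(c,px,z):
    px=np.atleast_2d(px).astype(float); K,R,t=c["K"],c["R"],c["t"]
    C=-R.T@t
    d=np.c_[(px-K[:2,2])/[K[0,0],K[1,1]],np.ones(len(px))]@R
    z=np.broadcast_to(z,(len(px),))
    return C+d*((z-C[2])/d[:,2])[:,None]
def proj(c,X):
    p=(np.atleast_2d(X)@c["R"].T+c["t"])@c["K"].T
    return p[:,:2]/p[:,2:]
E
python3 - <<'E'
from rig import arm
from h import *
c=arm.capture("top")
print("C",-c["R"].T@c["t"])
f=lambda p,s,o:np.array(p)/s+np.array(o)-0.5*(1-1/s)*0
d=ray(c,f([(90,68),(403,55),(410,525),(90,532)],7,(190,188)),.012);print("dock",d.round(4).tolist(),d.mean(0).round(4))
print([np.linalg.norm(d[i]-d[i-1]).round(4) for i in range(4)])
l=ray(c,f([(105,385),(380,378)],7,(190,188)),.0325);print("lip",l.round(4))
l=ray(c,f([(175,120),(302,117)],7,(190,188)),.045);print("roll",l.round(4))
p=ray(c,f([(95,165),(360,60),(495,390),(230,495)],10,(305,220)),.016);print("pack",p.round(4).tolist(),p.mean(0).round(4))
print([np.linalg.norm(p[i]-p[i-1]).round(4) for i in range(4)])
r=ray(c,f([(215,270),(380,208),(398,258),(238,325)],10,(305,220)),.04);print("rib",r.round(4).tolist(),r.mean(0).round(4))
t=ray(c,f([(265,520),(480,440)],10,(305,220)),.003);print("tongue",t.round(4).tolist())
for q in(p[1]-p[0],p[2]-p[3],p[0]-p[3],p[1]-p[2],r[1]-r[0],d[1]-d[0],d[2]-d[3],d[0]-d[3],d[1]-d[2]):print(np.degrees(np.arctan2(q[1],q[0])).round(1))
E
```

```text
C [ 0.34610933 -0.00331792  1.23696787]
dock [[0.6473, 0.2519, 0.012], [0.6609, 0.1118, 0.012], [0.4509, 0.0939, 0.012], [0.4404, 0.2323, 0.012]] [0.5499 0.1725 0.012 ]
[np.float64(0.2078), np.float64(0.1408), np.float64(0.2108), np.float64(0.1388)]
lip [[0.5021 0.2279 0.0325]
 [0.5114 0.1096 0.0325]]
roll [[0.6179 0.2059 0.045 ]
 [0.6222 0.1507 0.045 ]]
pack [[0.5422, -0.1029, 0.016], [0.5793, -0.1835, 0.016], [0.4797, -0.2264, 0.016], [0.4438, -0.147, 0.016]] [ 0.5112 -0.1649  0.016 ]
[np.float64(0.1077), np.float64(0.0887), np.float64(0.1084), np.float64(0.0871)]
rib [[0.5085, -0.1379, 0.04], [0.5298, -0.1869, 0.04], [0.515, -0.1925, 0.04], [0.4924, -0.1452, 0.04]] [ 0.5114 -0.1656  0.04  ]
tongue [[0.4379, -0.1593, 0.003], [0.4656, -0.2244, 0.003]]
-65.3
-65.7
24.1
23.3
-66.5
-84.5
-85.7
5.4
4.8
```

```bash
cat >> h.py <<'E'
def pose(o): return np.array(o["position"]),Rn.from_rotvec(o["ee_rot"])
def frame(yaw,tilt=0):
    # tool y along body x (yaw deg), tool x along body y, z down; tilt rad = +x end up
    y=np.radians(yaw);cx=np.array([np.cos(y),np.sin(y),0]);cy=np.array([-np.sin(y),np.cos(y),0])
    return Rn.from_matrix(np.c_[cy,cx,[0,0,-1]])*Rn.from_rotvec([-tilt,0,0])
def row(P0,R0,P1,R1):
    return (R0.inv().apply(P1-P0)*1e3).round(1).tolist(),np.degrees((R0.inv()*R1).as_rotvec()).round(2).tolist()
E
python3 - <<'E'
from rig import arm
from h import *
o=arm.get_obs();P,R=pose(o)
c=arm.capture("wrist");C=-c["R"].T@c["t"]
print("cam in tool",R.inv().apply(C-P),"\n",(c["R"]@R.as_matrix()).round(3))
print(R.as_matrix().round(3))
print("R check pack frame tilt.2", (frame(0,.2).as_matrix()).round(2))
t=np.array([.511,-.165,.23]); b=np.radians(24); t=t-0.02*np.array([np.cos(b),np.sin(b),0])
print(row(P,R,t,frame(24)))
E
```

```text
cam in tool [ 0.07952782  0.00157074 -0.16042298] 
 [[-0.     1.     0.001]
 [-0.962 -0.    -0.272]
 [-0.272 -0.001  0.962]]
[[ 0.937  0.349 -0.   ]
 [ 0.349 -0.937  0.001]
 [-0.    -0.001 -1.   ]]
R check pack frame tilt.2 [[ 0.    0.98  0.2 ]
 [ 1.    0.    0.  ]
 [ 0.    0.2  -0.98]]
([401.2, -290.5, -5.7], [-0.04, -0.03, -93.56])
```

Call:
apply_moves --rows "423 -262 0 0 0 -93.6 1; 423 -262 0 0 0 -93.6 1; 423 -262 0 0 0 -93.6 1; 423 -262 0 0 0 -93.6 1; 423 -262 0 0 0 -93.6 1; 423 -262 0 0 0 -93.6 1; 423 -262 0 0 0 -93.6 1; 423 -262 0 0 0 -93.6 1; 423 -262 0 0 0 -93.6 1; 423 -262 0 0 0 -93.6 1; 423 -262 0 0 0 -93.6 1; 423 -262 0 0 0 -93.6 1; 423 -262 0 0 0 -93.6 1; 423 -262 0 0 0 -93.6 1; 423 -262 0 0 0 -93.6 1; 423 -262 0 0 0 -93.6 1"

```text
t: 1.85
position: [0.5229, -0.1929, 0.2245]
ee_rot: [1.713, 2.634, -0.0]
wrist_force: [0.3, 0.2, 0.2]
opening: 1.003
```

```bash
python3 - <<'E'
from rig import arm
from h import *
import pickle
o=arm.get_obs();P,R=pose(o);print(P,R.as_matrix().round(4).tolist(),o["wrist_force"])
c=arm.capture("wrist");cv2.imwrite("pics/w1.png",c["image"][:,:,::-1]);pickle.dump(c,open("w1.pkl","wb"))
E
```

```text
[ 0.52289341 -0.19288831  0.22452162] [[-0.4055, 0.9141, -0.0], [0.9141, 0.4055, -0.0002], [-0.0002, -0.0001, -1.0]] [0.27284645 0.24521726 0.16799657]
```

View pics/w1.png

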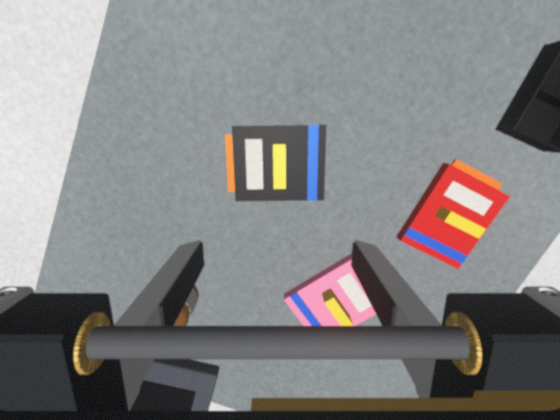

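The wrist picture shows the pack at (279,163), square to the camera. I'll read the edges in an enlarged crop.

```bash
python3 - <<'E'
import cv2
a=cv2.imread("pics/w1.png")
cv2.imwrite("pics/w1c.png",cv2.resize(a[115:210,218:333],None,fx=6,fy=6,interpolation=cv2.INTER_CUBIC))
E
```

```text
(no output)
```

View pics/w1c.png

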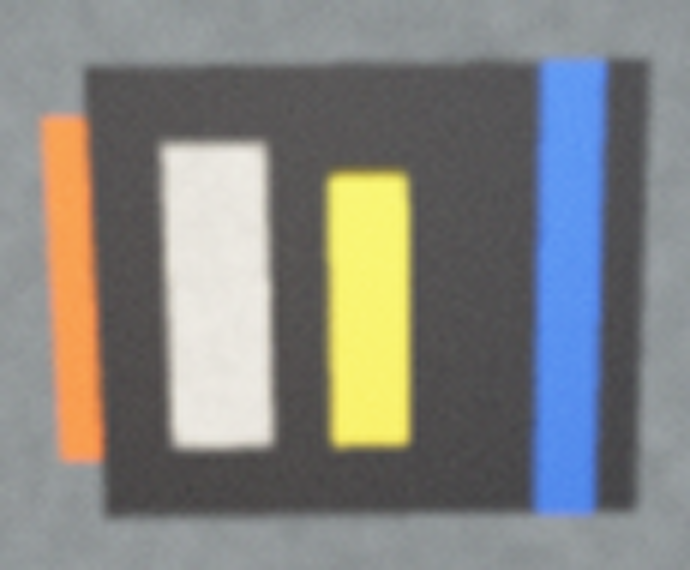

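```bash
python3 - <<'E'
from h import *
import pickle
from rig import arm
c=pickle.load(open("w1.pkl","rb"))
f=lambda p:(np.array(p)+.5)/6-.5+[218,115]
p=ray(c,f([(87,66),(648,62),(636,510),(107,515)]),.016);r=ray(c,f([(328,174),(408,174),(410,446),(331,446)]),.04)
for q in(p,r):
    print(q.mean(0).round(4),[np.linalg.norm(q[i]-q[i-1]).round(4) for i in range(4)])
    for v in(q[1]-q[0],q[2]-q[3],q[0]-q[3],q[1]-q[2]):print(np.degrees(np.arctan2(v[1],v[0])).round(2))
P,R=pose(arm.get_obs())
m=(p.mean(0)+r.mean(0))/2
print(row(P,R,np.array([m[0],m[1],.1]),frame(24)),row(P,R,np.array([m[0],m[1],.037]),frame(23.8)))
E
```

```text
[ 0.5123 -0.1633  0.016 ] [np.float64(0.0895), np.float64(0.1085), np.float64(0.0892), np.float64(0.1094)]
24.29
24.45
114.25
114.76
[ 0.5122 -0.1635  0.04  ] [np.float64(0.051), np.float64(0.0147), np.float64(0.051), np.float64(0.0151)]
23.9
23.9
114.29
114.75
([31.2, 2.1, 124.5], [-0.0, 0.0, -0.04]) ([31.2, 2.1, 187.5], [-0.0, 0.0, 0.16])
```

Call:
apply_moves --rows "31 2 80 0 0 -0.4 0.2; 31 2 120 0 0 -0.4 0.2; 31 2 120 0 0 -0.4 0.2; 31 2 145 0 0 -0.4 0.2; 31 2 165 0 0 -0.4 0.2; 31 2 180 0 0 -0.4 0.2; 31 2 187 0 0 -0.4 0.2; 31 2 187 0 0 -0.4 0.2; 31 2 187 0 0 -0.4 0.2; 31 2 187 0 0 -0.4 0.2"

```text
t: 2.9
position: [0.5129, -0.1634, 0.0383]
ee_rot: [1.7, 2.64, 0.0]
wrist_force: [-0.2, 0.1, 0.0]
opening: 0.601
```

Call:
apply_moves --rows "0 0 0 0 0 0 -1; 0 0 0 0 0 0 -1; 0 0 0 0 0 0 -1; 0 0 0 0 0 0 -1; 0 0 0 0 0 0 -1; 0 0 0 0 0 0 -1; 0 0 0 0 0 0 -1; 0 0 0 0 0 0 -1" --grip_force 30

```text
t: 3.7
position: [0.5123, -0.1632, 0.0374]
ee_rot: [-1.701, -2.641, -0.0]
wrist_force: [-1.0, -0.2, 0.5]
opening: 0.147
```

```bash
python3 - <<'E'
from rig import arm
from h import *
o=arm.get_obs();P,R=pose(o);print(P,R.as_matrix().round(4).tolist(),o["wrist_force"],o["moment"],o["opening"])
c=arm.capture("wrist");cv2.imwrite("pics/w2.png",c["image"][:,:,::-1])
E
```

```text
[ 0.51229322 -0.16324339  0.03740326] [[-0.4137, 0.9104, -0.0001], [0.9104, 0.4137, 0.0001], [0.0001, -0.0001, -1.0]] [-0.9980779  -0.17459314  0.50709154] [-0.04605901 -0.00090703 -0.01796299] 0.14698900249520064
```

View pics/w2.png

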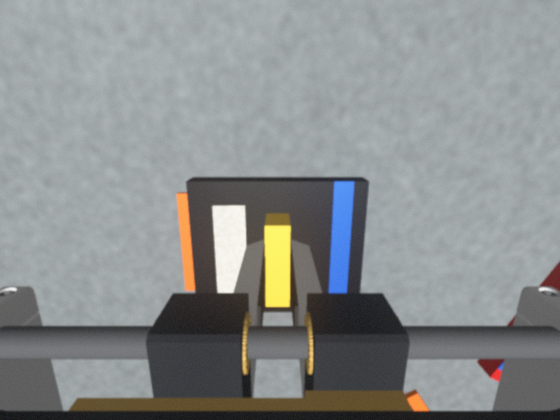

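The pack is gripped: opening 13.8 mm against a 14 mm rib, centred. Next I'll lift it and view the dock from beside it.

```bash
python3 - <<'E'
from rig import arm
from h import *
P,R=pose(arm.get_obs())
print(row(P,R,np.array([.565,.05,.22]),frame(5)))
E
```

```text
([172.3, 136.2, -182.6], [-0.01, -0.0, 19.44])
```

Call:
apply_moves --rows "0 0 -10 0 0 0 -1; 0 0 -30 0 0 0 -1; 0 0 -60 0 0 0 -1; 0 0 -100 0 0 0 -1; 15 10 -145 0 0 3 -1; 45 35 -180 0 0 8 -1; 80 65 -183 0 0 13 -1; 115 95 -183 0 0 19.4 -1; 150 120 -183 0 0 19.4 -1; 172 136 -183 0 0 19.4 -1; 172 136 -183 0 0 19.4 -1; 172 136 -183 0 0 19.4 -1; 172 136 -183 0 0 19.4 -1; 172 136 -183 0 0 19.4 -1"

```text
t: 5.15
position: [0.5649, 0.0483, 0.2206]
ee_rot: [2.123, 2.315, -0.001]
wrist_force: [-0.2, -0.1, -1.9]
opening: 0.145
```

```bash
python3 - <<'E'
from rig import arm
from h import *
import pickle
o=arm.get_obs();P,R=pose(o);print(P,R.as_matrix().round(4).tolist(),o["wrist_force"],o["moment"],o["opening"])
c=arm.capture("wrist");cv2.imwrite("pics/w3.png",c["image"][:,:,::-1]);pickle.dump(c,open("w3.pkl","wb"))
E
```

```text
[0.56487615 0.04834801 0.22057873] [[-0.0862, 0.9963, -0.0001], [0.9963, 0.0862, -0.0003], [-0.0003, -0.0001, -1.0]] [-0.16618555 -0.05660065 -1.89668618] [-0.0705417  -0.06432106  0.03216685] 0.14464655057823794
```

View pics/w3.png

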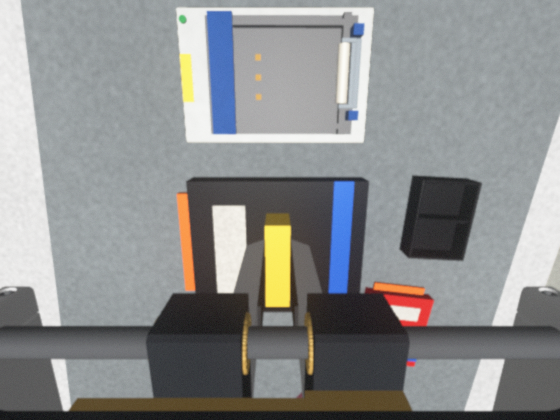

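```bash
python3 - <<'E'
import cv2
a=cv2.imread("pics/w3.png")
cv2.imwrite("pics/w3c.png",cv2.resize(a[0:150,170:385],None,fx=3.7,fy=3.7,interpolation=cv2.INTER_CUBIC))
E
```

```text
(no output)
```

View pics/w3c.png

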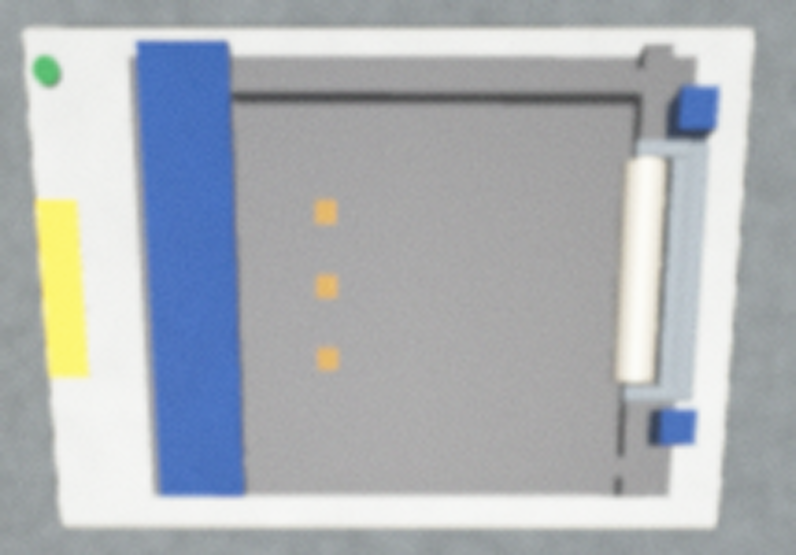

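```bash
python3 - <<'E'
from h import *
import pickle
c=pickle.load(open("w3.pkl","rb"))
f=lambda p:(np.array(p)+.5)/3.7-.5+[170,0]
d=ray(c,f([(22,28),(755,28),(717,527),(62,527)]),.012);m=d.mean(0)
print(m.round(4),[np.linalg.norm(d[i]-d[i-1]).round(4) for i in range(4)])
for v in(d[1]-d[0],d[2]-d[3],d[0]-d[3],d[1]-d[2]):print(np.degrees(np.arctan2(v[1],v[0])).round(2))
l=ray(c,f([(228,42),(244,494),(137,42),(158,494)]),.0325);r=ray(c,f([(646,158),(637,382)]),.043)
for q in(l[:2],l[2:],r):
  v=q[0]-q[1];print(np.degrees(np.arctan2(v[1],v[0])),np.linalg.norm(v),q.mean(0).round(4))
  y=np.radians(5.2);e=q.mean(0)-m;print("dock xy",(e[:2]@[[np.cos(y),-np.sin(y)],[np.sin(y),np.cos(y)]]).round(4))
o=ray(c,f([(326,212),(327,287),(328,359)]),.02);print(o.round(4))
E
```

```text
[0.5517 0.1742 0.012 ] [np.float64(0.1391), np.float64(0.2089), np.float64(0.139), np.float64(0.2085)]
4.92
4.92
94.99
94.84
94.88476651188341 0.11838975207807989 [0.5086 0.171  0.0325]
dock xy [-0.0432  0.0007]
94.35459532602349 0.11839663764968357 [0.4836 0.1688 0.0325]
dock xy [-0.0683  0.0008]
95.7676253753873 0.056849629062032114 [0.6211 0.1808 0.043 ]
dock xy [0.0697 0.0003]
[[0.5319 0.1928 0.02  ]
 [0.5335 0.1728 0.02  ]
 [0.5352 0.1529 0.02  ]]
```

The fit matches the known sizes to within 1%. The dock centre is (0.5517, 0.1742) with yaw 4.93°. The lip edge gives a bay offset of +11.8 mm and the roller +12.2 mm, so I'll use +12 mm. Next is the tilted approach over the bay.

```bash
cat >> h.py <<'E'
S=np.array([.5636,.1756,.020]);YAW=4.93;HG=.0374
y_=np.radians(YAW);U=np.array([np.cos(y_),np.sin(y_),0])
def tcp(tx,tz,th):
    "tip at bay x,z (mm, from seat/floor), tilt th -> TCP pose"
    T=S+U*tx/1e3+np.array([0,0,tz/1e3])
    px=U*np.cos(th)+np.array([0,0,np.sin(th)]);pz=-U*np.sin(th)+np.array([0,0,np.cos(th)])
    return T+px*.065+pz*HG, frame(YAW,th)
def tip(P,R):
    M=R.as_matrix();px=M[:,1];pz=-M[:,2]
    T=P-px*.065-pz*HG-S
    return np.round([T@U*1e3,T[2]*1e3,(T-U*(T@U))[1]*1e3],2),np.arcsin(px[2]).round(4)
E
python3 - <<'E'
from rig import arm
from h import *
P,R=pose(arm.get_obs())
A=tcp(-49,60,.3);print(A[0],row(P,R,*A))
for z in(30,8):print(row(*A,*tcp(-49,z,.3)))
E
```

```text
[0.56563685 0.17577569 0.1349384 ] ([126.8, 11.7, 85.6], [-17.19, 0.01, 0.03])
([0.0, -8.9, 28.7], [0.0, 0.0, 0.0])
([0.0, -15.4, 49.7], [0.0, 0.0, 0.0])
```

Call:
apply_moves --rows "30 3 0 -4 0 0 -1; 65 6 0 -9 0 0 -1; 100 10 0 -14 0 0 -1; 126.8 11.7 10 -17.19 0 0 -1; 126.8 11.7 40 -17.19 0 0 -1; 126.8 11.7 70 -17.19 0 0 -1; 126.8 11.7 85.6 -17.19 0 0 -1; 126.8 11.7 85.6 -17.19 0 0 -1; 126.8 11.7 85.6 -17.19 0 0 -1; 126.8 11.7 85.6 -17.19 0 0 -1"

```text
t: 6.2
position: [0.5661, 0.1769, 0.1361]
ee_rot: [1.973, 2.153, 0.328]
wrist_force: [-0.3, 0.9, -2.5]
opening: 0.144
```

```bash
python3 - <<'E'
from rig import arm
from h import *
import pickle
o=arm.get_obs();P,R=pose(o);print(P,tip(P,R),o["wrist_force"],o["moment"],o["opening"])
for n in("wrist","scene"):
  c=arm.capture(n);a=c["image"][:,:,::-1]
  cv2.imwrite(f"pics/{n}4.png",a if n=="wrist" else cv2.resize(a[160:260,290:410],None,fx=5,fy=5,interpolation=cv2.INTER_CUBIC))
E
```

```text
[0.56614377 0.17691464 0.1361258 ] (array([-48.31,  61.11,   1.03]), np.float64(0.3016)) [-0.34225822  0.9067362  -2.50237099] [-0.08533879  0.38517145 -0.0119233 ] 0.14353705416768545
```

View pics/wrist4.png

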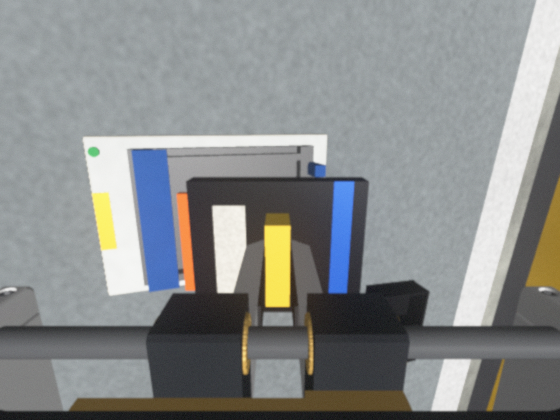

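View pics/scene4.png

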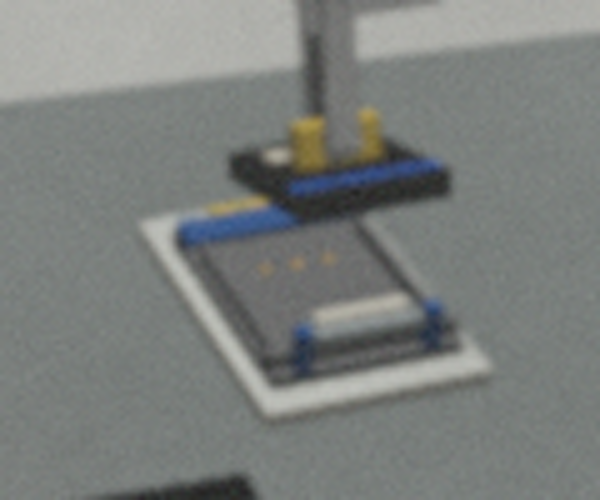

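Call:
apply_moves --rows "0 -5 16 0 0 0 -1; 0 -10 32 0 0 0 -1; 0 -13 42 0 0 0 -1; 0 -15 48 0 0 0 -1; 0 -15.4 49.7 0 0 0 -1; 0 -15.4 49.7 0 0 0 -1; 0 -15.4 49.7 0 0 0 -1; 0 -15.4 49.7 0 0 0 -1"

```text
t: 7.1
position: [0.5657, 0.177, 0.0833]
ee_rot: [1.973, 2.154, 0.327]
wrist_force: [-0.1, 0.5, -2.8]
opening: 0.146
```

```bash
cat > st.py <<'E'
from rig import arm
from h import *
o=arm.get_obs();P,R=pose(o);print(o["t"],P,tip(P,R),o["wrist_force"].round(2),o["moment"].round(3),round(o["opening"],3))
E
python3 st.py; python3 - <<'E'
from rig import arm
from h import *
for n in("wrist",):
  c=arm.capture(n);a=c["image"][:,:,::-1]
  cv2.imwrite(f"pics/{n}5.png",cv2.resize(a[100:330,90:390],None,fx=2.6,fy=2.6,interpolation=cv2.INTER_CUBIC))
E
```

```text
7.1 [0.56572868 0.17699681 0.08333675] (array([-48.77,   8.36,   1.12]), np.float64(0.3007)) [-0.13  0.51 -2.79] [-0.104  0.277 -0.002] 0.146
```

View pics/wrist5.png

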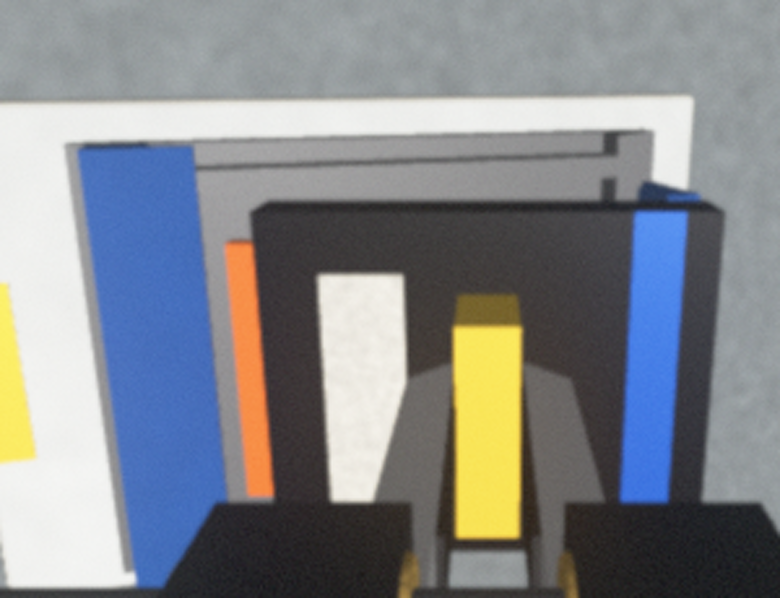

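The tongue is in front of the lip and clear of it. I'll feel down to the floor, also shifting 1 mm sideways.

Call:
apply_moves --rows "-0.5 -0.9 2.9 0 0 0 -1; -1 -1.5 4.8 0 0 0 -1; -1 -1.8 5.7 0 0 0 -1; -1 -2.1 6.7 0 0 0 -1; -1 -2.1 6.7 0 0 0 -1; -1 -2.1 6.7 0 0 0 -1"

```text
t: 7.75
position: [0.5655, 0.176, 0.0758]
ee_rot: [1.973, 2.155, 0.326]
wrist_force: [0.2, 0.1, -2.0]
opening: 0.147
```

```bash
python3 st.py
```

```text
7.75 [0.56550027 0.17600233 0.07578649] (array([-49.12,   0.85,   0.14]), np.float64(0.2999)) [ 0.21  0.13 -1.99] [-0.12   0.327 -0.014] 0.147
```

Call:
apply_moves --rows "0 -0.1 0.4 0 0 0 -1; 0 -0.1 0.4 0 0 0 -1; 0 -0.2 0.7 0 0 0 -1; 0 -0.2 0.7 0 0 0 -1"

```text
t: 8.15
position: [0.5655, 0.176, 0.075]
ee_rot: [1.973, 2.155, 0.326]
wrist_force: [0.7, -0.4, -2.4]
opening: 0.146
```

```bash
python3 st.py
```

```text
8.15 [0.56550297 0.17595056 0.07504553] (array([-49.12,   0.11,   0.09]), np.float64(0.2999)) [ 0.68 -0.36 -2.45] [-0.063  0.352  0.049] 0.146
```

Call:
apply_moves --rows "0 -1.9 -0.6 0 0 0 -1; 0 -3.8 -1.2 0 0 0 -1; 0 -5.7 -1.8 0 0 0 -1; 0 -6.7 -2.1 0 0 0 -1; 0 -7.6 -2.4 0 0 0 -1; 0 -8.6 -2.7 0 0 0 -1; 0 -8.6 -2.7 0 0 0 -1; 0 -8.6 -2.7 0 0 0 -1"

```text
t: 8.95
position: [0.5566, 0.1752, 0.0751]
ee_rot: [1.973, 2.155, 0.326]
wrist_force: [0.3, -0.6, -2.3]
opening: 0.145
```

```bash
python3 st.py
```

```text
8.95 [0.55659751 0.17519796 0.07514337] (array([-58.05,   0.2 ,   0.11]), np.float64(0.3001)) [ 0.26 -0.6  -2.32] [-0.079  0.301 -0.011] 0.145
```

Call:
apply_moves --rows "0 -0.5 -0.1 0 0 0 -1; 0 -1 -0.3 0 0 0 -1; 0 -1.4 -0.4 0 0 0 -1; 0 -1.9 -0.6 0 0 0 -1; 0 -1.9 -0.6 0 0 0 -1"

```text
t: 9.45
position: [0.5545, 0.175, 0.0751]
ee_rot: [1.973, 2.155, 0.326]
wrist_force: [-0.3, -0.2, -1.8]
opening: 0.148
```

```bash
python3 st.py
```

```text
9.45 [0.55449241 0.17500637 0.07512938] (array([-60.17,   0.19,   0.09]), np.float64(0.3)) [-0.34 -0.22 -1.83] [-0.06   0.359 -0.004] 0.148
```

Call:
apply_moves --rows "0 -0.3 -0.1 0 0 0 -1; 0 -0.5 -0.1 0 0 0 -1; 0 -0.8 -0.2 0 0 0 -1; 0 -1 -0.3 0 0 0 -1; 0 -1 -0.3 0 0 0 -1"

```text
t: 9.95
position: [0.5535, 0.1749, 0.0751]
ee_rot: [1.973, 2.155, 0.326]
wrist_force: [0.7, 0.5, -1.8]
opening: 0.145
```

```bash
python3 st.py
```

```text
9.95 [0.55350402 0.17489979 0.07511961] (array([-61.17,   0.18,   0.07]), np.float64(0.3)) [ 0.68  0.51 -1.78] [-0.05   0.373 -0.09 ] 0.145
```

Call:
apply_moves --rows "0 -0.2 -0.1 0 0 0 -1; 0 -0.4 -0.1 0 0 0 -1; 0 -0.6 -0.2 0 0 0 -1; 0 -0.6 -0.2 0 0 0 -1"

```text
t: 10.35
position: [0.5529, 0.1748, 0.0751]
ee_rot: [1.973, 2.155, 0.326]
wrist_force: [0.3, -0.1, -1.9]
opening: 0.144
```

```bash
python3 st.py
```

```text
10.35 [0.55285424 0.17483843 0.07511273] (array([-61.82,   0.18,   0.07]), np.float64(0.2999)) [ 0.29 -0.08 -1.89] [-0.027  0.292 -0.003] 0.144
```

Call:
apply_moves --rows "0 -0.3 -0.1 0 0 0 -1; 0 -0.5 -0.1 0 0 0 -1; 0 -0.7 -0.2 0 0 0 -1; 0 -0.7 -0.2 0 0 0 -1"

```text
t: 10.75
position: [0.5522, 0.1748, 0.0751]
ee_rot: [1.973, 2.154, 0.326]
wrist_force: [0.1, 0.1, -3.1]
opening: 0.145
```

```bash
python3 st.py;python3 - <<'E'
from rig import arm
from h import *
for n in("wrist","scene"):
  c=arm.capture(n);a=c["image"][:,:,::-1]
  cv2.imwrite(f"pics/{n}6.png",cv2.resize(a[100:330,90:390],None,fx=2.6,fy=2.6,interpolation=cv2.INTER_CUBIC) if n=="wrist" else cv2.resize(a[160:260,290:410],None,fx=5,fy=5,interpolation=cv2.INTER_CUBIC))
E
```

```text
10.75 [0.55222664 0.17476174 0.07514146] (array([-6.244e+01,  2.000e-01,  5.000e-02]), np.float64(0.3001)) [ 0.08  0.09 -3.09] [-0.044  0.239  0.004] 0.145
```

View pics/wrist6.png

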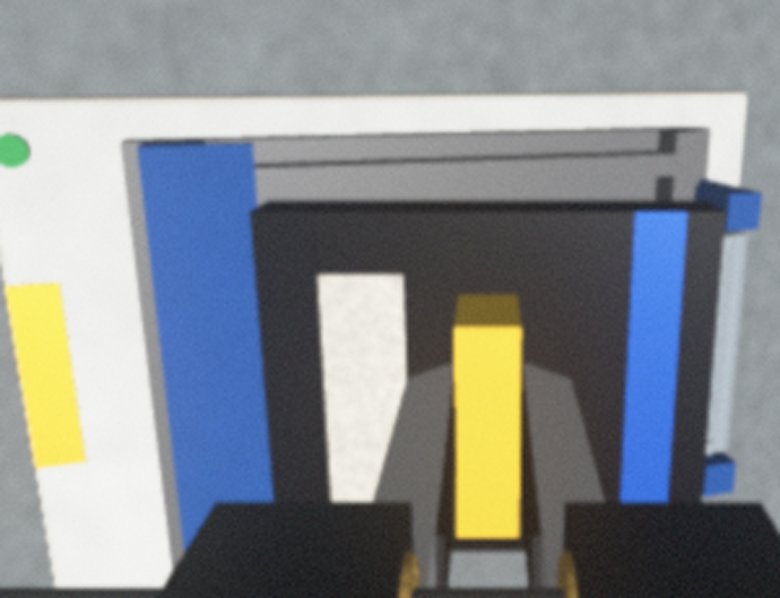

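View pics/scene6.png

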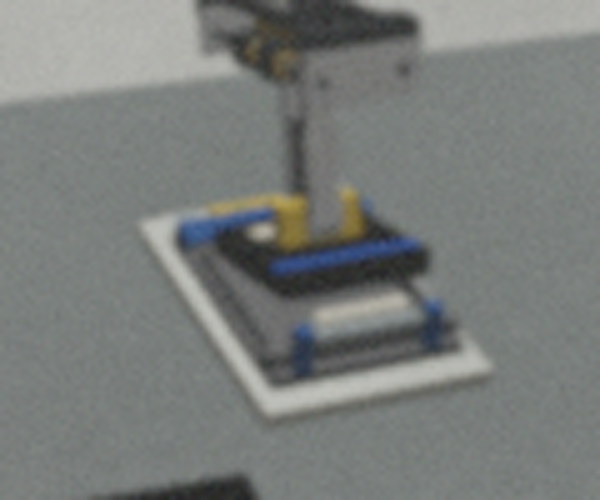

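The tongue is now hidden under the lip. I'll continue in fine steps until it meets resistance.

Call:
apply_moves --rows "0 -0.3 -0.1 0 0 0 -1; 0 -0.5 -0.1 0 0 0 -1; 0 -0.5 -0.1 0 0 0 -1"

```text
t: 11.15
position: [0.552, 0.1748, 0.0752]
ee_rot: [1.973, 2.154, 0.327]
wrist_force: [4.0, 0.1, -2.6]
opening: 0.148
```

```bash
python3 st.py
```

```text
11.15 [0.55201619 0.17475543 0.0752479 ] (array([-62.62,   0.28,   0.08]), np.float64(0.3006)) [ 4.    0.06 -2.59] [-0.102 -0.747 -0.075] 0.148
```

Contact is felt at tip x = -62.6 (about 4 N), which fits the geometry for a true offset of about +11 mm. Next I'll lower to 0.24 rad while keeping light pressure home.

```bash
python3 - <<'E'
from h import *
P=np.array([0.55222664,0.17476174,0.07514146]);R=frame(YAW,.3001)
P=P+R.apply([0,-.0005,-.0001]);print(tip(P,R))
for a in((-62.9,.2,.28),(-63.1,.2,.26),(-63.3,.2,.24),(-63.4,.2,.23)): print(a,row(P,R,*tcp(*a)))
E
```

```text
(array([-62.95,   0.15,   0.14]), np.float64(0.3001))
(-62.9, 0.2, 0.28) ([-0.1, 0.8, 1.3], [1.15, 0.0, -0.0])
(-63.1, 0.2, 0.26) ([-0.1, 1.3, 2.5], [2.3, 0.0, -0.0])
(-63.3, 0.2, 0.24) ([-0.1, 1.8, 3.8], [3.44, 0.0, -0.0])
(-63.4, 0.2, 0.23) ([-0.1, 2.0, 4.5], [4.02, -0.0, -0.0])
```

Call:
apply_moves --rows "0 0.4 0.7 0.6 0 0 -1; 0 0.8 1.3 1.15 0 0 -1; 0 1.1 1.9 1.7 0 0 -1; 0 1.3 2.5 2.3 0 0 -1; 0 1.3 2.5 2.3 0 0 -1"

```text
t: 11.65
position: [0.5539, 0.1749, 0.073]
ee_rot: [1.995, 2.178, 0.284]
wrist_force: [3.7, -0.1, 0.1]
opening: 0.15
```

```bash
python3 st.py
```

```text
11.65 [0.55388691 0.17494454 0.07299347] (array([-62.97,   0.18,   0.11]), np.float64(0.2593)) [ 3.71 -0.07  0.13] [-0.06  -0.634 -0.124] 0.15
```

Call:
apply_moves --rows "0 0.25 0.65 0.58 0 0 -1; 0 0.55 1.3 1.15 0 0 -1; 0 0.55 1.3 1.15 0 0 -1"

```text
t: 11.95
position: [0.5547, 0.175, 0.0719]
ee_rot: [2.005, 2.189, 0.263]
wrist_force: [3.7, 0.2, 0.6]
opening: 0.149
```

```bash
python3 st.py
```

```text
11.95 [0.55470084 0.17504131 0.07189637] (array([-63.2 ,   0.16,   0.13]), np.float64(0.2393)) [3.75 0.21 0.6 ] [-0.076 -0.904 -0.107] 0.149
```

Call:
apply_moves --rows "0 0.2 0.65 0.57 0 0 -1; 0 0.4 1 0.9 0 0 -1; 0 0.4 1 0.9 0 0 -1"

```text
t: 12.25
position: [0.5553, 0.1751, 0.0711]
ee_rot: [2.013, 2.198, 0.248]
wrist_force: [5.2, 0.0, 1.0]
opening: 0.148
```

```bash
python3 st.py;python3 - <<'E'
from rig import arm
from h import *
c=arm.capture("wrist");a=c["image"][:,:,::-1]
cv2.imwrite(f"pics/wrist7.png",cv2.resize(a[100:330,90:390],None,fx=2.6,fy=2.6,interpolation=cv2.INTER_CUBIC))
E
```

```text
12.25 [0.55530366 0.17509026 0.07107461] (array([-63.38,   0.17,   0.11]), np.float64(0.224)) [5.18 0.01 0.96] [-0.085 -1.044 -0.068] 0.148
```

View pics/wrist7.png

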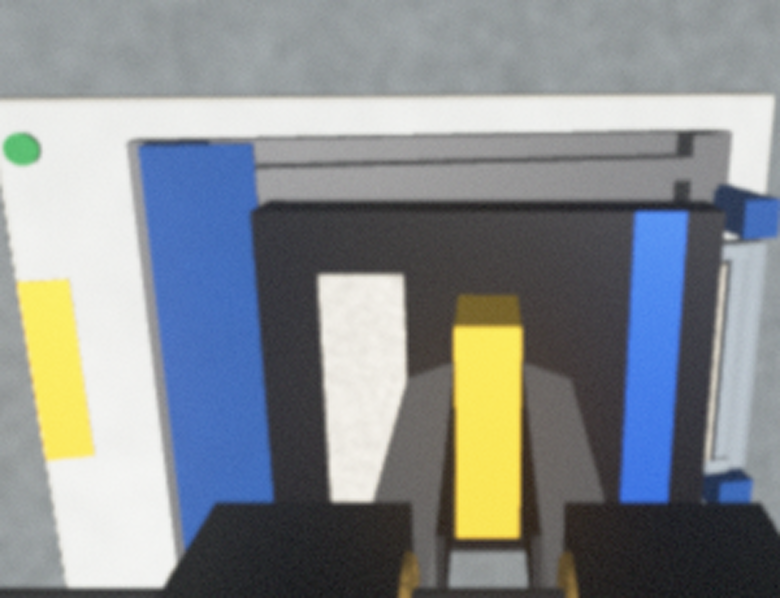

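The pack is home at about 5 N and is at the roller at 0.224 rad. I'll release it leaning there and back out along the tool axis.

Call:
apply_moves --rows "0 0 0 0 0 0 -0.6; 0 0 0 0 0 0 -0.45; 0 0 0 0 0 0 -0.35; 0 0 0 0 0 0 -0.35; 0 0 -2 0 0 0 -0.35; 0 0 -6 0 0 0 -0.35; 0 0 -14 0 0 0 -0.35; 0 0 -26 0 0 0 -0.35; 0 0 -40 0 0 0 -0.35; 0 0 -50 0 0 0 -0.35; 0 0 -50 0 0 0 -0.35; 0 0 -50 0 0 0 -0.35"

```text
t: 13.5
position: [0.5442, 0.1738, 0.1201]
ee_rot: [2.012, 2.197, 0.248]
wrist_force: [-0.2, -0.2, -0.4]
opening: 0.322
```

```bash
python3 st.py;python3 - <<'E'
from rig import arm
from h import *
c=arm.capture("wrist");a=c["image"][:,:,::-1];cv2.imwrite("pics/wrist8.png",a)
a=arm.capture("scene")["image"][:,:,::-1]
cv2.imwrite("pics/scene8.png",cv2.resize(a[160:260,290:410],None,fx=5,fy=5,interpolation=cv2.INTER_CUBIC))
E
```

```text
13.5 [0.54421042 0.17384369 0.12009647] (array([-74.5 ,  49.15,  -0.18]), np.float64(0.2247)) [-0.24 -0.17 -0.37] [-0.085  0.135 -0.033] 0.322
```

View pics/wrist8.png

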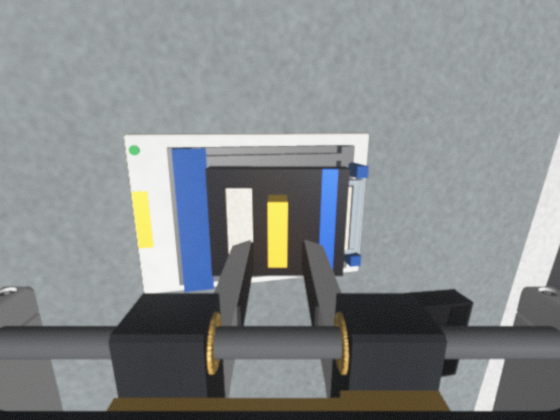

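View pics/scene8.png

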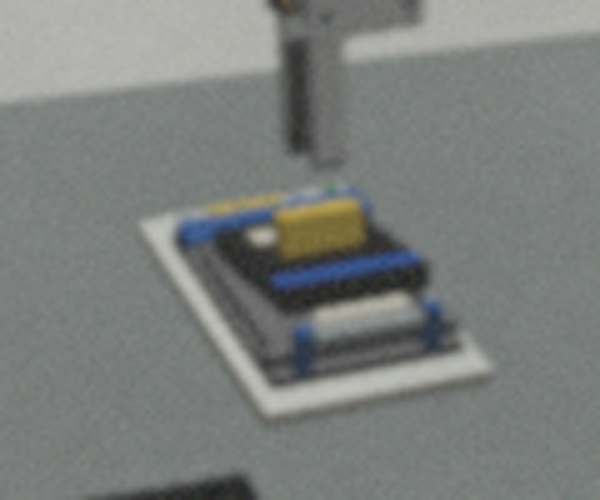

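The pack leans on the roller with its tongue under the lip. I'll close the fingers, turn upright, and position just inside the stripe.

```bash
python3 - <<'E'
from rig import arm
from h import *
P,R=pose(arm.get_obs())
S1=S-U*.001
for z in(.12,.085):
  print(row(P,R,S1*[1,1,0]+U*.034+[0,0,z],frame(YAW)))
E
```

```text
([-0.1, 51.5, 11.2], [12.81, -0.01, 0.1])
([-0.1, 43.8, 45.3], [12.81, -0.01, 0.1])
```

Call:
apply_moves --rows "0 15 3 4 0 0 -1; 0 35 7 9 0 0 -1; 0 51.5 11.2 12.8 0 0 -1; 0 51.5 11.2 12.8 0 0 -1; 0 51.5 11.2 12.8 0 0 -1; 0 51.5 11.2 12.8 0 0 -1; 0 51.5 11.2 12.8 0 0 -1" --grip_force 20

```text
t: 14.3
position: [0.5959, 0.1788, 0.1204]
ee_rot: [2.12, 2.317, 0.001]
wrist_force: [-0.0, -0.3, -0.2]
opening: 0.006
```

Call:
apply_moves --rows "0 0 12 0 0 0 -1; 0 0 24 0 0 0 -1; 0 0 32 0 0 0 -1; 0 0 36 0 0 0 -1; 0 0 36 0 0 0 -1; 0 0 36 0 0 0 -1"

```text
t: 14.9
position: [0.5967, 0.1788, 0.0845]
ee_rot: [2.121, 2.317, 0.001]
wrist_force: [0.4, -0.0, 0.6]
opening: 0.001
```

```bash
python3 st.py;python3 - <<'E'
from rig import arm
from h import *
c=arm.capture("wrist");a=c["image"][:,:,::-1];cv2.imwrite("pics/wrist9.png",a)
E
```

```text
14.9 [0.5966695  0.17881547 0.08445045] (array([-31.75,  27.  ,   0.24]), np.float64(0.0008)) [ 0.4  -0.    0.63] [-0.031 -0.072 -0.01 ] 0.001
```

View pics/wrist9.png

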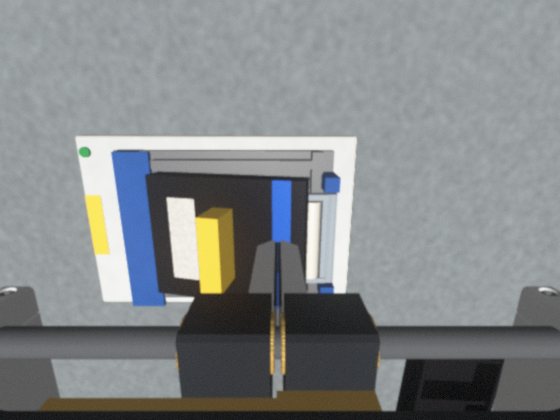

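Call:
apply_moves --rows "0 0 1.5 0 0 0 -1; 0 0 3 0 0 0 -1; 0 0 4.5 0 0 0 -1; 0 0 4.5 0 0 0 -1"

```text
t: 15.35
position: [0.5965, 0.1786, 0.0796]
ee_rot: [2.121, 2.317, 0.0]
wrist_force: [-0.1, -0.1, -0.1]
opening: 0.006
```

Call:
apply_moves --rows "0 0 0.7 0 0 0 -1; 0 0 1.4 0 0 0 -1; 0 0 1.4 0 0 0 -1"

```text
t: 15.65
position: [0.5966, 0.1787, 0.0783]
ee_rot: [2.121, 2.317, 0.001]
wrist_force: [-1.0, -0.7, 0.2]
opening: 0.007
```

Call:
apply_moves --rows "0 0 0.5 0 0 0 -1; 0 0 1 0 0 0 -1; 0 0 1 0 0 0 -1"

```text
t: 15.95
position: [0.5967, 0.1788, 0.0777]
ee_rot: [2.121, 2.316, 0.001]
wrist_force: [-0.9, -0.6, 4.9]
opening: 0.004
```

Call:
apply_moves --rows "0 0 0.4 0 0 0 -1; 0 0 0.8 0 0 0 -1; 0 0 0.8 0 0 0 -1"

```text
t: 16.25
position: [0.5968, 0.1789, 0.0771]
ee_rot: [2.121, 2.316, 0.002]
wrist_force: [-1.5, -1.4, 7.1]
opening: 0.005
```

Call:
apply_moves --rows "0 0 0.3 0 0 0 -1; 0 0 0.3 0 0 0 -1; 0 0 0.3 0 0 0 -1"

```text
t: 16.55
position: [0.5969, 0.1788, 0.0768]
ee_rot: [2.121, 2.316, 0.002]
wrist_force: [-0.3, -0.2, 5.8]
opening: -0.0
```

Call:
apply_moves --rows "0 0 0.3 0 0 0 -1; 0 0 0.3 0 0 0 -1; 0 0 0.3 0 0 0 -1"

```text
t: 16.85
position: [0.5969, 0.1788, 0.0765]
ee_rot: [2.121, 2.316, 0.002]
wrist_force: [0.2, -0.3, 5.5]
opening: 0.011
```

```bash
python3 st.py
```

```text
16.85 [0.59693155 0.17881088 0.07646419] (array([-31.46,  18.97,   0.22]), np.float64(0.0015)) [ 0.24 -0.34  5.49] [-0.108  0.015  0.012] 0.011
```

The force stays below 8 N while it moves down, so the roller is yielding. I'll keep lowering.

Call:
apply_moves --rows "0 0 0.5 0 0 0 -1; 0 0 1 0 0 0 -1; 0 0 1.5 0 0 0 -1; 0 0 1.5 0 0 0 -1"

```text
t: 17.25
position: [0.5969, 0.1788, 0.0747]
ee_rot: [2.121, 2.316, 0.002]
wrist_force: [1.7, -0.8, 3.5]
opening: 0.004
```

Call:
apply_moves --rows "0 0 0.5 0 0 0 -1; 0 0 1 0 0 0 -1; 0 0 1.5 0 0 0 -1; 0 0 2 0 0 0 -1; 0 0 2 0 0 0 -1"

```text
t: 17.75
position: [0.5963, 0.1786, 0.0722]
ee_rot: [-2.121, -2.317, 0.0]
wrist_force: [0.0, -0.1, -0.5]
opening: 0.003
```

Call:
apply_moves --rows "0 0 2 0 0 0 -1; 0 0 4 0 0 0 -1; 0 0 4 0 0 0 -1"

```text
t: 18.05
position: [0.5963, 0.1786, 0.0681]
ee_rot: [2.121, 2.317, -0.0]
wrist_force: [-0.0, -0.4, -0.1]
opening: 0.003
```

```bash
python3 st.py;python3 - <<'E'
from rig import arm
from h import *
c=arm.capture("wrist");a=c["image"][:,:,::-1];cv2.imwrite("pics/wrist10.png",a)
a=arm.capture("scene")["image"][:,:,::-1]
cv2.imwrite("pics/scene10.png",cv2.resize(a[160:260,290:410],None,fx=5,fy=5,interpolation=cv2.INTER_CUBIC))
E
```

```text
18.05 [0.59634559 0.17860257 0.0680928 ] (array([-32.12,  10.69,   0.04]), np.float64(0.0)) [-0.   -0.35 -0.09] [-0.106 -0.104  0.005] 0.003
```

View pics/wrist10.png

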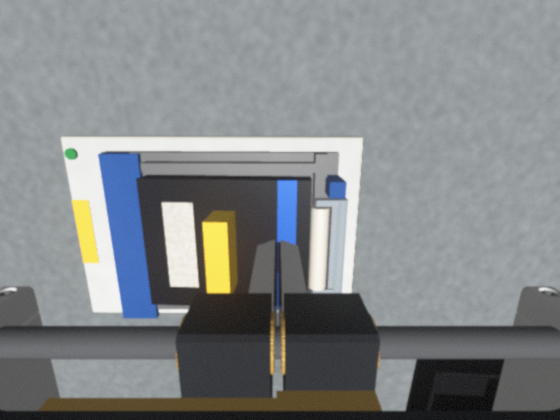

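View pics/scene10.png

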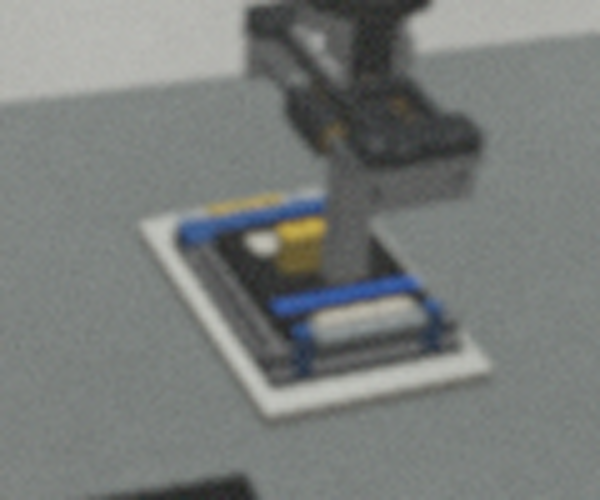

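The pack has dropped and the roller now sits over its edge. I'll feel its top to check it is flat; contact is expected at TCP z of about 0.055.

Call:
apply_moves --rows "0 0 3 0 0 0 -1; 0 0 6 0 0 0 -1; 0 0 9 0 0 0 -1; 0 0 11 0 0 0 -1; 0 0 11 0 0 0 -1; 0 0 11 0 0 0 -1"

```text
t: 18.75
position: [0.5966, 0.1788, 0.0575]
ee_rot: [2.121, 2.317, 0.001]
wrist_force: [0.2, 0.3, 0.5]
opening: 0.004
```

Call:
apply_moves --rows "0 0 0.5 0 0 0 -1; 0 0 1 0 0 0 -1; 0 0 1.5 0 0 0 -1; 0 0 1.5 0 0 0 -1"

```text
t: 19.15
position: [0.5965, 0.1787, 0.056]
ee_rot: [2.121, 2.317, 0.001]
wrist_force: [1.1, 0.2, 0.0]
opening: 0.005
```

Call:
apply_moves --rows "0 0 0.5 0 0 0 -1; 0 0 1 0 0 0 -1; 0 0 1.3 0 0 0 -1; 0 0 1.3 0 0 0 -1"

```text
t: 19.55
position: [0.5967, 0.1787, 0.0553]
ee_rot: [2.121, 2.316, 0.001]
wrist_force: [-4.6, -2.1, 9.6]
opening: 0.005
```

```bash
python3 st.py
```

```text
19.55 [0.5966676  0.17874588 0.0553004 ] (array([-31.75,  -2.16,   0.16]), np.float64(0.0009)) [-4.56 -2.06  9.63] [-0.433  0.825  0.008] 0.005
```

The pack top is felt at z of about 0.0555 (expected 0.055) with 9.6 N, so it is flat. I'll retract and inspect.

Call:
apply_moves --rows "0 0 -2 0 0 0 -1; 0 0 -10 0 0 0 -1; 0 0 -30 0 0 0 -1; 0 -20 -70 0 0 0 -1; -30 -30 -110 0 0 0 -1; -70 -30 -130 0 0 0 -1; -110 -30 -130 0 0 0 -1; -110 -30 -130 0 0 0 -1; -110 -30 -130 0 0 0 -1; -110 -30 -130 0 0 0 -1"

```text
t: 20.55
position: [0.5761, 0.0676, 0.1848]
ee_rot: [-2.12, -2.318, -0.001]
wrist_force: [-0.0, 1.3, -0.4]
opening: 0.004
```

```bash
python3 st.py;python3 - <<'E'
from rig import arm
from h import *
import pickle
c=arm.capture("wrist");a=c["image"][:,:,::-1];cv2.imwrite("pics/wrist11.png",a);pickle.dump(c,open("w11.pkl","wb"))
a=arm.capture("scene")["image"][:,:,::-1]
cv2.imwrite("pics/scene11.png",cv2.resize(a[160:260,290:410],None,fx=5,fy=5,interpolation=cv2.INTER_CUBIC))
E
```

```text
20.55 [0.57608384 0.06760975 0.18481257] (array([ -61.82,  127.38, -108.45]), np.float64(0.0005)) [-0.04  1.27 -0.45] [-0.005 -0.07  -0.044] 0.004
```

View pics/wrist11.png

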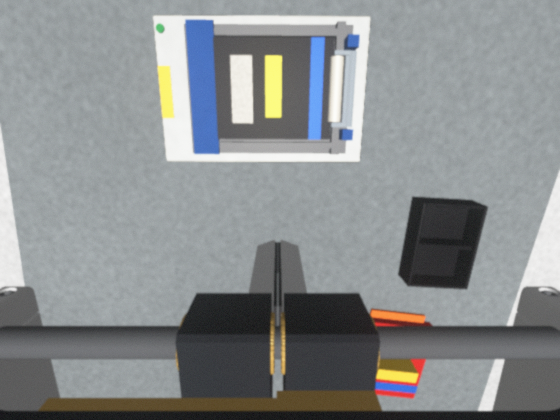

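View pics/scene11.png

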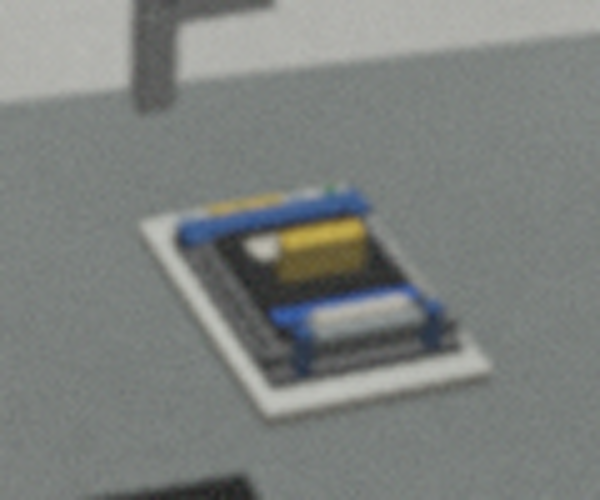

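```bash
python3 - <<'E'
import cv2
a=cv2.imread("pics/wrist11.png")
cv2.imwrite("pics/w11c.png",cv2.resize(a[8:168,150:375],None,fx=3.5,fy=3.5,interpolation=cv2.INTER_CUBIC))
E
```

```text
(no output)
```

View pics/w11c.png

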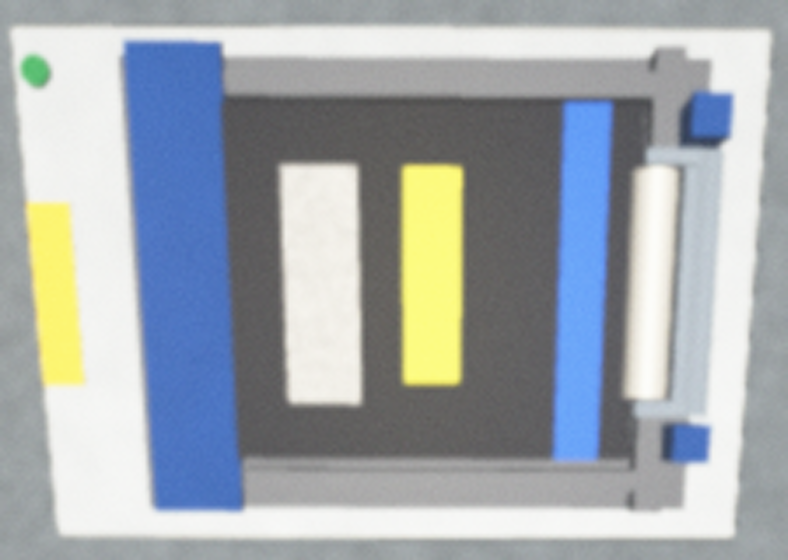

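```bash
python3 - <<'E'
from h import *
import pickle
c=pickle.load(open("w11.pkl","rb"))
f=lambda p:(np.array(p)+.5)/3.5-.5+[150,8]
Vv=np.array([-U[1],U[0],0])
def rel(p,z):
    q=ray(c,f(p),z)-S+U*.001; return np.c_[q@U,q@Vv].round(4).tolist()
print("rib",rel([(402,165),(462,165),(462,384),(402,384)],.06))
print("stripe",rel([(587,102),(576,460)],.036))
print("rollercentre",rel([(656,168),(645,399)],.043))
print("lip",rel([(221,43),(242,508)],.0325))
E
```

```text
rib [[-0.0065, 0.0254], [0.008, 0.0255], [0.0084, -0.0253], [-0.0069, -0.0253]]
stripe [[0.0406, 0.0451], [0.0409, -0.0452]]
rollercentre [[0.058, 0.0283], [0.0582, -0.0287]]
lip [[-0.054, 0.0593], [-0.0544, -0.0591]]
```

The rib is at +0.7, the stripe at +40.7, the roller at +58.1 and the lip at -54.2 mm. All agree with the flat, seated pose within about 0.8 mm, and the roller is back at rest over the edge. I'll hand it in.

```bash
python3 -c "
from rig import arm
print(arm.job_done(), arm.get_obs()['t'])"
```

```text
the job is handed in; nothing more can be done
the job is handed in; nothing more can be done
```

The black pack is seated flat and locked in the dock, and I handed the job in after about 21 s of robot time.

**What I did:** I gripped the pack by its rib and tilted it to 0.30 rad. I fed the tongue under the lip until it met about 4 N of resistance, which put the bay about 11 mm off nominal. I then lowered the pack onto the roller with a light push home (about 5 N) and let go. With closed fingers I pressed near the stripe; the highest reading while the pack passed the roller was about 7 N. A last press of about 10 N, to check it was flat, met the top at the height expected for a flat pack. Then I drew the arm clear.

**Last checks:** In the final picture the rib, stripe and lip are all within 1 mm of where they should be. The roller is back at its rest position over the pack's edge. I never moved near the tray, screwdriver or bottle.

**What disagreed:**
- **Bay offset:** the camera gave about +12 mm, while contact gave about +11 mm.
- **Dock centre:** the top and wrist cameras differed by about 2 mm. I used the wrist camera.
- **Sideways force:** the last press also read about 5 N sideways. The cause is unknown; it may have been friction or a light touch on the roller.

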